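Pack the carrom men away and clasp the coin chest

ROBOT

A 6-joint arm with a two-finger parallel gripper is mounted at the origin on the work surface. World frame = base frame: x ahead of the robot, y to its left, z up, the work surface at z = 0. Lengths are in m, angles in rad, forces in N, time in s.
With the tool pointing down it reaches from about 0.4 to 0.825 m from the base axis. Payload 7 kg.
Tool frame: the origin (TCP) lies midway between the tips of the shut fingers; the grasp point (between the pads) lies 19 mm behind it; z points along the fingers, y is the line along which they close (so a half turn about z gives the same grasp; the last joint's range is limited). The gripper opens to 88 mm and grips with 3 to 60 N. Pads are 19 mm wide; open, the fingers measure 130 mm over their backs; the gripper's body (78 mm by 193 mm) begins 47 mm behind the grasp point.
Start: joints at [-1.003, 0.359, 0.012, 0, -1.224, -0.288], TCP at [0.186, -0.649, 0.227] pointing down, gripper open.
Joint ranges: [-3.07, 3.07], [-1.43, 2.12], [-1.02, 1.25], [-3.03, 1.67], [-3.05, -0], [-3.03, 3.03]. Speed limits (rad/s): [2.39, 2.39, 3.01, 3.14, 3.14, 3.14].

INTERFACE

Orientations are given as [roll, pitch, yaw] about the fixed x, y, z axes, in that order (R = Rz(yaw) Ry(pitch) Rx(roll)).
In Python, from station import arm gives the robot as it stands.
- The arm moves only by the tool servo_tool, never from a script. Its argument "deltas" is a list of rows, each a list of 7 numbers: the closure, from -1 (fully open) to 1 (shut), then the shift along the tool's x, y, z in mm, then the turn, a rotation vector about the tool's x, y, z in degrees. In form: [[gripper, x, y, z, ax, ay, az], ...]. A call has 1 to 20 rows; each row shifts and turns the commanded pose from where the row before left it, along the tool's axes as they then stand; what a row does not reach is not made up. A row lasts 1/12 s, in which the tool goes at most 41.7 mm and 7.16 degrees, less where a joint would pass 70% of its speed; a pose out of reach is approached as far as the arm can. A call is refused whole if a number of a shift passes 41.7 or a number of a turn 7.16, either way. A call with a gripper value outside its range is refused whole. The fingers move at their own pace and stop on an object; "squeeze" is the grip in N (left out, the last holds). Time passes only in rows, so rows that do not move let the fingers close. It gives the time, the measured TCP pose, the force, the opening and the grip force at its end, in the units of the state.
- arm.get_state(): the state, without advancing time (a new reading comes with each control period).
- arm.grab_frame(name): name is "side" or "top"; returns a dict with "color" (400x640x3 uint8, red, green, blue), "K" (3x3 intrinsics, pixels), "position" and "orientation" of the camera in the world. Camera axes: x right, y down, z forward; pixel columns grow to the right and rows downward; lengths in m; the calibration is good to about 2 mm. A picture is of the moment at which its call begins. There is no depth.
- arm.job_done(): hands the job in; it is judged then, once.
Trained networks look in a picture, given as the dict that the camera call returned (one of the last four; its "shot" number tells which), for a name from the list of things; names that differ only in an ending like _2 or _b are one class to them, and where a whole thing is asked for, a point or a joint stands for the part that bears it (a point fixed in the world has none). Each returns a list of dicts, best first, with "conf" (0 to 1); they miss things now and then, are a little off and sometimes report something else, mostly with a low value. They report only what shows in the picture. A call takes as long as a camera call. They do not tell look-alikes from the thing itself.
- arm.recognise(query, picture): "at" ([x, y, z] in m, in the coordinates of the camera as it stood for that picture, good to about 4 mm: the middle of the surface that is visible of it).
The state is a dict: "t": time; "q": joint angles; "qd": joint speeds; "joint_efforts": joint torques, N m; "eef_pos": TCP position; "ee_rot": TCP orientation; "force": force on the tool from outside, world axes, zero at the start; "moment": the same for the moment, N m; "width": finger opening in m; "gripper_force": force on a finger pad.
Only numpy, scipy, OpenCV 4.12 (cv2) and the standard library are available. Lean on these libraries where they do the work, as an engineer would, in place of code of your own. Each camera call takes 0.05 s, during which the arm holds its last target. There are 200 camera calls.

TASK

Pack the carrom set away: put every carrom man into the coin chest's open drawer and the striker into the well under its lid, push the drawer fully home past its detent and shut the lid, and last of all swing the clasp right down over the drawer's stud. Leave the cup, the tumbler and the powder jar standing as they are.

Things in the scene. Friction and masses are not known exactly. Their poses are not given: they have to be found in the camera images.
- chest: Dark plastic coin chest, fixed on the carrom board (playing surface 30 mm above the table): 120 deep (its x) x 220 wide (its y) x 70 mm high without lid. Origin: centre of its underside; x from front (drawer side, x=-60 mm) to back (lid hinge). Upper half: open well, 110 x 210 mm inside, floor 42 and rim 70 mm above the underside. Lower half: the drawer.
- drawer (a joint): How far the drawer stands out along the chest's -x (m): 0 = home, face flush with the chest's front; 0.08 = fully out. About 1 N of friction, stays where left; in the last 6 mm it rides over a sprung detent (3 to 4 N in all) that then holds it home. Face 208 mm wide, 5 to 38 mm above the chest's underside.
- drawer_in (a point): Centre of the drawer's inner floor (moves with the drawer), 8 mm above the chest's underside, axes as the chest's. Inner bay 103 mm (x) by 200 mm (y); side and back walls 22 mm high. Only the part in front of the chest is open from above: from the inside of the face (5 mm thick) back to the chest's front.
- stud (a point): Outer end of the steel stud in the middle of the drawer's face: 9 mm thick with a 13 mm head, sticking 14 mm out of the face along the chest's -x, axis 28 mm above the chest's underside. It may be pushed against to shut the drawer.
- board_centre (a point): Centre of the carrom board's playing surface, 30 mm above the table: a 740 mm square, sides along world x and y, inside a teak frame 65 mm wide that stands 20 mm above it. The board does not move.
- well_in (a point): Centre of the well's floor (the tray under the lid). Axes as the chest's.
- lid (a joint): Angle of the lid (rad): 0 = shut flat, 1.57 = upright at the back. Hinge line along the chest's y at its x=+60 mm, z=70 mm. Stiff hinge: stays where left, takes 1 to 3 N at its edge. The lid is a plate 8 mm thick, 224 mm wide, reaching 125 mm from its hinge line, its inside face level with the hinge line; shut, its top is 78 mm above the chest's underside.
- clasp (a joint): Angle of the steel clasp against the lid (rad): 0 = at right angles to the lid's underside, i.e. with the lid shut hanging straight down over the drawer's face with the stud between its two prongs; 1.57 = sticking straight out in line with the lid. It stays where it is left and takes about 1 N at its tip.
- clasp_hinge (a point): Middle of the clasp's hinge, on the lid's front edge (127 mm from the lid's hinge line, half-way up the plate's thickness; with the lid shut, 67 mm in front of the chest's centre and 74 mm above its underside).
- clasp_tip (a point): Free end of the clasp, between its prongs: the clasp is a plate 34 mm wide, 3 mm thick, 59 mm long from the hinge, the last 22 mm being two prongs 8 mm wide with a gap of 18 mm.
- striker: Striker: translucent yellow disc, 41 mm in diameter, 10 mm thick, 15 g, lying on the board near the near baseline. Origin: centre of its underside.
- cup: Blue ceramic cup standing open on the board, 76 mm wide, 85 mm high; origin at the centre of its underside. To be left alone.
- tumbler: Steel tumbler standing mouth down on a round cork mat, 72 mm wide at the mouth, 100 mm high; origin at the centre of its lower rim. To be left alone.
- tin: White plastic powder jar with a cap, 56 mm wide, 85 mm high, standing on the board; origin at the centre of its underside. To be left alone.
- man1: Carrom man: turned wooden disc (pale or dark wood, no matter which), 31 mm in diameter, 9 mm thick, about 10 g, lying on the board at the start. Origin: centre of its underside. May be absent: four to six are on the board.
- man2: Carrom man: turned wooden disc (pale or dark wood, no matter which), 31 mm in diameter, 9 mm thick, about 10 g, lying on the board at the start. Origin: centre of its underside. May be absent: four to six are on the board.
- man3: Carrom man: turned wooden disc (pale or dark wood, no matter which), 31 mm in diameter, 9 mm thick, about 10 g, lying on the board at the start. Origin: centre of its underside. May be absent: four to six are on the board.
- man4: Carrom man: turned wooden disc (pale or dark wood, no matter which), 31 mm in diameter, 9 mm thick, about 10 g, lying on the board at the start. Origin: centre of its underside. May be absent: four to six are on the board.
- man5: Carrom man: turned wooden disc (pale or dark wood, no matter which), 31 mm in diameter, 9 mm thick, about 10 g, lying on the board at the start. Origin: centre of its underside. May be absent: four to six are on the board.
- man6: Carrom man: turned wooden disc (pale or dark wood, no matter which), 31 mm in diameter, 9 mm thick, about 10 g, lying on the board at the start. Origin: centre of its underside. May be absent: four to six are on the board.
Things that resemble listed ones, but are neither listed nor needed, are in the scene too. What is shaped like the man5 but turquoise is not meant.

How it is judged:
On the way, in this order (a step that is already met when the one before it is completed fails the run):
1. all the men are in the drawer and the drawer is home, the striker is in the well and the lid is shut (in any order), the clasp not yet down (x of man1 in the frame of drawer_in between -0.052 and 0.052 m and y of man1 in the frame of drawer_in between -0.1 and 0.1 m and z of man1 in the frame of drawer_in between -0.006 and 0.03 m and x of man2 in the frame of drawer_in between -0.052 and 0.052 m and y of man2 in the frame of drawer_in between -0.1 and 0.1 m and z of man2 in the frame of drawer_in between -0.006 and 0.03 m and x of man3 in the frame of drawer_in between -0.052 and 0.052 m and y of man3 in the frame of drawer_in between -0.1 and 0.1 m and z of man3 in the frame of drawer_in between -0.006 and 0.03 m and x of man4 in the frame of drawer_in between -0.052 and 0.052 m and y of man4 in the frame of drawer_in between -0.1 and 0.1 m and z of man4 in the frame of drawer_in between -0.006 and 0.03 m and x of man5 in the frame of drawer_in between -0.052 and 0.052 m and y of man5 in the frame of drawer_in between -0.1 and 0.1 m and z of man5 in the frame of drawer_in between -0.006 and 0.03 m and x of man6 in the frame of drawer_in between -0.052 and 0.052 m and y of man6 in the frame of drawer_in between -0.1 and 0.1 m and z of man6 in the frame of drawer_in between -0.006 and 0.03 m and x of striker in the frame of well_in between -0.056 and 0.056 m and y of striker in the frame of well_in between -0.105 and 0.105 m and z of striker in the frame of well_in between -0.006 and 0.03 m and value of joint drawer below 0.002 m and value of joint lid below 0.035 rad), for 0.2 s.
2. then the clasp is swung down over the stud (value of joint clasp below 0.12 rad), for 0.2 s.
At the end, for the whole second after the job is handed in: Every man present lies in the drawer and the striker in the well, the drawer is home (within 2 mm), the lid shut (within 0.035 rad, about 4 mm at its edge) and the clasp down (within 0.12 rad) (all of step 1 and value of joint clasp below 0.12 rad); the robot touches nothing.
It fails at once if the cup, the tumbler or the powder jar is pushed more than 25 mm or tipped (distance of any of cup, tumbler, tin from where it was at the start of the episode above 0.025 m or angle between any of cup, tumbler, tin's own z axis and vertical above 0.35 rad).
Of man1, man2, man3, man4, man5, man6 only 4 to 6 are there at a start; the rules pass over those that are not, and their reading is None.
At some moment in a run one of man1, man2, man3, man4, man5, man6, striker may be knocked a few centimetres aside while the robot is not near it.
Once in a run the grip may slacken for a moment while it holds something.
It also fails if it takes over 208 s, if anything falls off the work surface, if the arm or the gripper's body presses on something with over 40 N, if the wrist force passes 120 N, or if a joint passes its speed limit or range.

## Working session

There is one attempt and no reset: what is moved stays moved. The work goes in short steps, Python scripts to look and compute and a tool call to move; the robot and the scene stay as the last step left them, time stands still between calls to the robot, and variables do not carry over. Pictures are saved under pics/ and viewed, at most 14 in all, crops included, and the job is handed in when it is done.

Besides the shell and the picture viewer there is one more tool, called after ">>>" as name(argument=value, ...) on one line, values as JSON. servo_tool: Moves the arm, as the interface text tells. Its arguments: {"type":"object","properties":{"deltas":{"type":"array","items":{"type":"array","items":{"type":"number"}}},"squeeze":{"type":"number"}},"required":["deltas"]}

```bash
ls; mkdir -p pics; cat > h.py <<'E'
import numpy as np, cv2
from scipy.spatial.transform import Rotation as R
from station import arm
def rot(o):
    o=np.array(o,float)
    return o if o.shape==(3,3) else (R.from_euler('xyz',o).as_matrix() if o.size==3 else R.from_quat(o).as_matrix())
def look(cam,names=(),save=None,minc=0.2):
    f=arm.grab_frame(cam); C=rot(f["orientation"]); p=np.array(f["position"])
    if save: cv2.imwrite('pics/'+save,f["color"][:,:,::-1])
    out={}
    for n in names:
        out[n]=[]
        for d in arm.recognise(n,f):
            if d["conf"]<minc: continue
            a=np.array(d["at"]); u=f["K"]@a; u=u[:2]/u[2]; w=C@a+p
            c=f["color"][min(399,max(0,int(u[1]))),min(639,max(0,int(u[0])))]
            out[n].append((w,d["conf"],u,c))
            print(cam,n,'w',np.round(w*1000),'c%.2f'%d["conf"],'px',np.round(u),'rgb',c)
    return f,out
def ray(f,u,z):
    C=rot(f["orientation"]);p=np.array(f["position"]);d=C@(np.linalg.inv(f["K"])@[u[0],u[1],1])
    return p+d*(z-p[2])/d[2]
def proj(f,w):
    a=rot(f["orientation"]).T@(np.array(w)-f["position"]);u=f["K"]@a;return u[:2]/u[2]
E
python3 - <<'E'
from h import *
f,_=look('top',['man1','striker','chest','cup','tumbler','tin','clasp_tip','stud','clasp_hinge','drawer'],'top0.png')
print(f['position'],f['orientation'],f['K'])
f,_=look('side',['man1','striker','chest','cup','tumbler','tin','clasp_tip','stud'],'side0.png')
print(f['position'],f['orientation'],arm.get_state())
E
```

```text
pics
top man1 w [ 643. -505.   12.] c0.65 px [486. 181.] rgb [ 23 155 152]
top man1 w [628. -44.  42.] c0.59 px [297. 188.] rgb [129  97  60]
top man1 w [ 630. -146.   40.] c0.52 px [340. 187.] rgb [183 153 106]
top striker w [ 442. -110.   39.] c0.56 px [326. 266.] rgb [193 159  42]
top chest w [622. 238. 190.] c0.71 px [154. 188.] rgb [48 45 37]
top chest w [559. 206.  73.] c0.60 px [188. 219.] rgb [74 72 65]
top cup w [ 671. -294.   66.] c0.76 px [404. 168.] rgb [49 74 90]
top tumbler w [748.  -7. 133.] c0.70 px [277. 131.] rgb [178 177 171]
top tin w [750. 141. 116.] c0.68 px [211. 132.] rgb [198 201 197]
top clasp_tip w [627. 246. 254.] c0.55 px [137. 183.] rgb [163 164 161]
top stud w [474. 168.  39.] c0.70 px [208. 254.] rgb [83 82 71]
top stud w [625. -41.  38.] c0.32 px [296. 190.] rgb [112  89  56]
top clasp_hinge w [625. 246. 253.] c0.48 px [137. 184.] rgb [84 81 76]
[ 0.55937872 -0.10550152  1.07215889] [-3.10895259e+00  6.32185106e-04 -1.58009253e+00] [[433.94452742   0.         322.79800935]
 [  0.         433.94452742 202.85787738]
 [  0.           0.           1.     
[... 802 characters left out ...]
2.43279226 -0.00634937 -0.34060078] {'t': 1.0, 'q': array([-1.00289381e+00,  3.58603743e-01,  1.19077918e-02, -3.14272115e-05,
       -1.22408206e+00, -2.88096020e-01]), 'qd': array([-0.00025215,  0.0007469 , -0.0020669 , -0.00070069,  0.00098323,
       -0.00022387]), 'joint_efforts': array([ 2.44571663e-05, -5.82389188e+01,  2.93307191e+01,  7.00238228e+00,
        1.25420757e-02, -2.73854897e-05]), 'eef_pos': array([ 0.18640227, -0.64873475,  0.22655655]), 'ee_rot': array([-3.14158349e+00,  3.35441041e-05, -2.86179683e+00]), 'force': array([ 0.46859177,  0.26624715, -0.10282669]), 'moment': array([ 0.03879724, -0.01346863,  0.01739023]), 'gripper_force': 0.0, 'width': 0.08742321318246579}
```

View pics/top0.png

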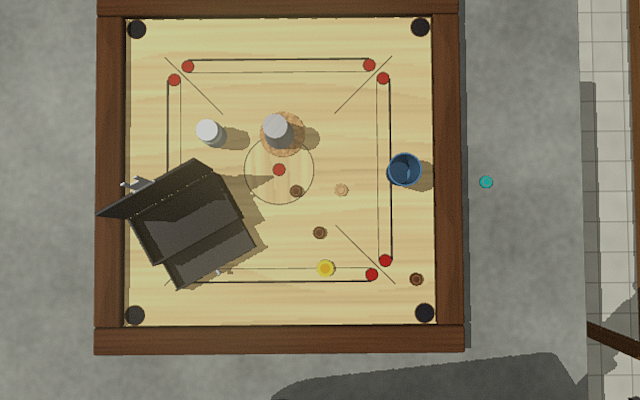

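View pics/side0.png

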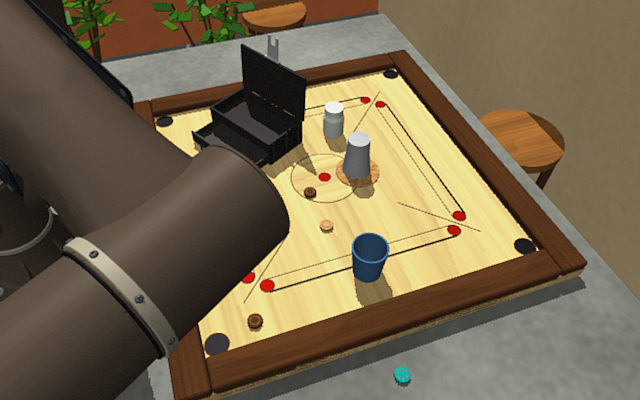

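Top: men at (296,190), (341,189), (320,232), (416,279), the striker at (325,268), and the chest with its lid up around (190,220); the turquoise disc at (486,181) is off the board. The side view confirms the upright lid, with the clasp sticking up at (273,50).

```bash
python3 - <<'E'
from h import *
f,_=look('top')
for n,u in dict(m1=(296,190),m2=(341,189),m3=(320,232),m4=(416,279),s=(325,268)).items(): print(n,np.round(ray(f,u,.039)*1000))
print(np.round(ray(f,(279,170),.03)*1000))
c=f['color'][140:300,80:270,::-1]; cv2.imwrite('pics/crop1.png',cv2.resize(c,None,fx=4,fy=3.75,interpolation=cv2.INTER_CUBIC)[:600])
E
```

```text
m1 [624. -42.  39.]
m2 [ 626. -149.   39.]
m3 [524. -98.  39.]
m4 [ 411. -324.   39.]
s [ 439. -109.   39.]
[674.  -0.  30.]
```

View pics/crop1.png

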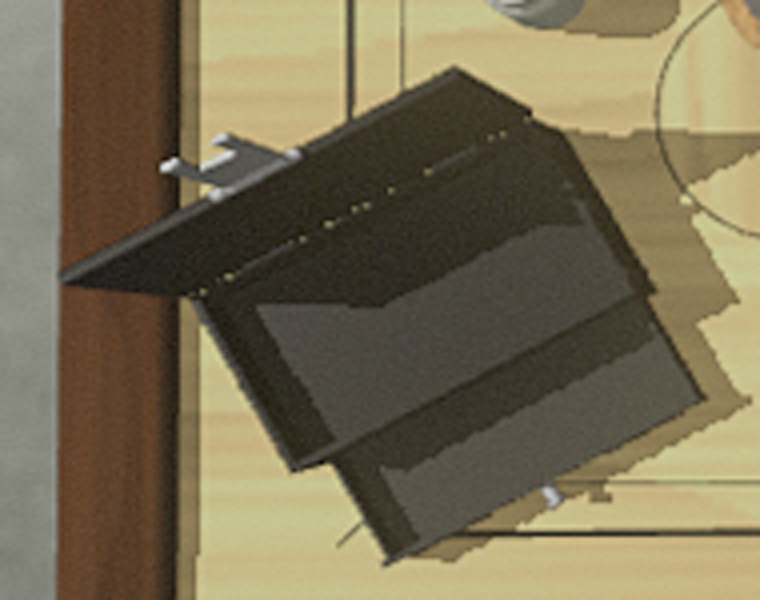

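```bash
python3 - <<'E'
from h import *
f,_=look('top')
def q(x,y,z): return ray(f,(80+x/4,140+y/3.75),z)
P={'FL':q(295,470,.1),'FR':q(653,293,.1),'BR':q(562,130,.1),'BL':q(190,292,.1),'DL':q(387,563,.068),'DR':q(704,400,.068),'stud':q(552,497,.058)}
for k,v in P.items(): print(k,np.round(v*1000))
a=P['FL']-P['FR']; yaw=np.arctan2(-a[0],a[1]); a2=P['DL']-P['DR'];print(np.linalg.norm(a),np.linalg.norm(a2),np.degrees(yaw),np.degrees(np.arctan2(-a2[0],a2[1])))
b=P['BR']-P['FR'];print(np.linalg.norm(b),np.degrees(np.arctan2(b[1],b[0])), (P['BR']+P['FL'])/2)
# fit x,y,yaw,drawer,lid,clasp  from points
from scipy.optimize import least_squares
from itertools import chain
obs=[((295,470),lambda d,l,c:(-.06,.11,.07)),((653,293),lambda d,l,c:(-.06,-.11,.07)),((562,130),lambda d,l,c:(.06,-.11,.07)),
((387,563),lambda d,l,c:(-.06-d,.104,.038)),((704,400),lambda d,l,c:(-.06-d,-.104,.038)),((552,497),lambda d,l,c:(-.074-d,0,.028)),
((62,280),lambda d,l,c:(.06-.125*np.cos(l),.112,.07+.125*np.sin(l))),((455,67),lambda d,l,c:(.06-.125*np.cos(l)+.008*np.sin(l),-.112,.07+.125*np.sin(l)+.008*np.cos(l)))]
def w(p,o):
    X=np.array(o(*p[3:6]));r=R.from_euler('z',p[2]).as_matrix();return r@X+[p[0],p[1],.03]
def res(p): return np.array(list(chain(*[proj(f,w(p,o))-[80+u[0]/4,140+u[1]/3.75] for u,o in obs])))
s=least_squares(res,[.56,.2,-.5,.08,1.6,1.57]);print(s.x,np.degrees(s.x[2]));print(np.round(s.fun.reshape(-1,2),1))
E
```

```text
FL [455. 273. 100.]
FR [559.  73. 100.]
BR [657. 124. 100.]
BL [562. 332. 100.]
DL [394. 233.  68.]
DR [492.  50.  68.]
stud [433. 140.  58.]
0.22522812047374743 0.2073969501979101 27.330843860402524 28.210431395696396
0.11043936641395302 27.380053335492207 [0.55589365 0.19868744 0.1       ]
[0.55565045 0.20229839 0.48642143 0.06643931 1.68712252 1.57      ] 27.86989487127406
[[ 0.8  1.8]
 [-1.7  2. ]
 [-4.  -1.5]
 [-1.1 -0.4]
 [-0.6 -0. ]
 [ 1.5  0.5]
 [ 1.5 -0.5]
 [ 2.9 -1.6]]
```

```bash
cat >> h.py <<'E'
CH=np.array([.560,.201]);CY=np.radians(27.6)
def ch(x,y):  # chest mm -> world mm
    r=np.array([[np.cos(CY),-np.sin(CY)],[np.sin(CY),np.cos(CY)]]);return CH*1000+r@[x,y]
def plan(*wps,step=33,start=None):
    """wps (x,y,z mm, yaw deg): prints tool-frame totals for turn-first then shift"""
    s=arm.get_state();p=np.array(s['eef_pos'])*1000;M=rot(s['ee_rot'])
    print('t %.1f'%s['t'],'at',np.round(p,1),'rpy',np.round(np.degrees(R.from_matrix(M).as_euler('xyz')),1),'w %.4f'%s['width'],'gf %.1f'%s['gripper_force'],'F',np.round(s['force'],1))
    for w in wps:
        T=R.from_euler('xyz',[180,0,w[3]],degrees=True).as_matrix()
        rv=np.degrees(R.from_matrix(M.T@T).as_rotvec()); d=T.T@(np.array(w[:3])-p)
        nr=int(np.ceil(np.abs(rv).max()/7)); n=max(1,int(np.ceil(np.linalg.norm(d)/step)))
        print(' ->',np.round(w),'turn',nr,'x',np.round(rv/max(nr,1),2),'shift',n,'x',np.round(d/n,1)); p=np.array(w[:3],float);M=T
E
python3 -c "
from h import *
plan((411,-324,110,-110),(411,-324,33,-110),(411,-324,130,-110))"
```

```text
t 1.1 at [ 186.4 -648.7  226.6] rpy [ 180.   -0. -164.] w 0.0876 gf 0.0 F [-0.1 -0.1 -0.7]
 -> [ 411 -324  110 -110] turn 8 x [ 0.   -0.   -6.75] shift 13 x [-29.4  -7.7   9. ]
 -> [ 411 -324   33 -110] turn 0 x [0. 0. 0.] shift 3 x [ 0.  -0.  25.7]
 -> [ 411 -324  130 -110] turn 0 x [0. 0. 0.] shift 3 x [  0.    0.  -32.3]
```

>>> servo_tool(deltas=[[-1,0,0,0,0,0,-6.75],[-1,0,0,0,0,0,-6.75],[-1,0,0,0,0,0,-6.75],[-1,0,0,0,0,0,-6.75],[-1,0,0,0,0,0,-6.75],[-1,0,0,0,0,0,-6.75],[-1,0,0,0,0,0,-6.75],[-1,0,0,0,0,0,-6.75],[-0.4,-31.9,-8.3,9.7,0,0,0],[-0.4,-31.9,-8.3,9.7,0,0,0],[-0.4,-31.9,-8.3,9.7,0,0,0],[-0.4,-31.9,-8.3,9.7,0,0,0],[-0.4,-31.9,-8.3,9.7,0,0,0],[-0.4,-31.9,-8.3,9.7,0,0,0],[-0.4,-31.9,-8.3,9.7,0,0,0],[-0.4,-31.9,-8.3,9.7,0,0,0],[-0.4,-31.9,-8.3,9.7,0,0,0],[-0.4,-31.9,-8.3,9.7,0,0,0],[-0.4,-31.9,-8.3,9.7,0,0,0],[-0.4,-31.9,-8.3,9.7,0,0,0]], squeeze=10)

```text
t: 2.77
eef_pos: [0.4116, -0.3216, 0.1101]
ee_rot: [-3.141, -0.0, -1.919]
force: [0.4, -0.2, -0.1]
width: 0.0614
gripper_force: 0.0
```

```bash
python3 -c "
from h import *
look('top',['man1'],'t1.png',.1)
look('side',['man1','striker'],'s1.png',.1)
plan((411,-324,33,-110))"
```

```text
top man1 w [628. -43.  40.] c0.56 px [297. 188.] rgb [125  97  61]
top man1 w [525. -95.  38.] c0.43 px [319. 232.] rgb [112  83  58]
top man1 w [ 670. -294.   67.] c0.17 px [404. 169.] rgb [ 58  82 103]
side man1 w [625. -48.  39.] c0.65 px [311. 193.] rgb [94 57 27]
side man1 w [ 645. -509.   10.] c0.53 px [403. 375.] rgb [  0 174 170]
side man1 w [ 413. -328.   39.] c0.48 px [255. 321.] rgb [89 51 28]
t 3.0 at [ 410.9 -323.   110.4] rpy [-180.    -0.  -109.9] w 0.0609 gf 0.0 F [ 0.8  0.2 -0.7]
 -> [ 411 -324   33 -110] turn 1 x [-0.01 -0.01  0.09] shift 3 x [ 0.3 -0.1 25.8]
```

View pics/s1.png

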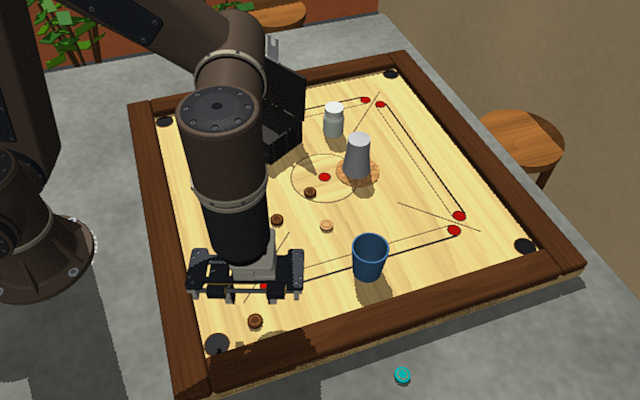

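The side view has the gripper above the man at (255,321), men at (276,219), (311,193) and (326,226). Grasping.

>>> servo_tool(deltas=[[-0.4,2,0,25.7,0,0,0],[-0.4,0,0,25.7,0,0,0],[-0.4,0,0,25.6,0,0,0],[-0.4,0,0,0,0,0,0],[1,0,0,0,0,0,0],[1,0,0,0,0,0,0],[1,0,0,0,0,0,0],[1,0,0,0,0,0,0],[1,0,0,0,0,0,0],[1,0,0,0,0,0,0],[1,0,0,-30,0,0,0],[1,0,0,-30,0,0,0],[1,0,0,-30,0,0,0],[1,0,0,-5,0,0,0],[1,0,0,0,0,0,0]], squeeze=12)

```text
t: 4.27
eef_pos: [0.4116, -0.3254, 0.1308]
ee_rot: [-3.136, -0.0, -1.919]
force: [0.5, 0.3, -0.4]
width: 0.03
gripper_force: 12.0
```

```bash
python3 -c "
from h import *
a=ch(-94,-70);print(a)
plan((*a,130,-152.4),(*a,56,-152.4))"
```

```text
[509.12758601  95.41592215]
t 4.3 at [ 411.6 -325.4  130.8] rpy [-179.7   -0.  -109.9] w 0.0300 gf 12.0 F [ 0.5  0.3 -0.4]
 -> [ 509.   95.  130. -152.] turn 7 x [-0.04  0.02  6.07] shift 14 x [-20.1  23.4   0.1]
 -> [ 509.   95.   56. -152.] turn 0 x [0. 0. 0.] shift 3 x [ 0.  -0.  24.7]
```

>>> servo_tool(deltas=[[1,0,0,0,0,0,7.1],[1,0,0,0,0,0,7.1],[1,0,0,0,0,0,7.1],[1,0,0,0,0,0,7.1],[1,0,0,0,0,0,7.1],[1,0,0,0,0,0,7.0],[1,-23.4,27.3,0,0,0,0],[1,-23.4,27.3,0,0,0,0],[1,-23.4,27.3,0,0,0,0],[1,-23.4,27.3,0,0,0,0],[1,-23.4,27.3,0,0,0,0],[1,-23.4,27.3,0,0,0,0],[1,-23.4,27.3,0,0,0,0],[1,-23.4,27.3,0,0,0,0],[1,-23.4,27.3,0,0,0,0],[1,-23.4,27.3,0,0,0,0],[1,-23.4,27.3,0,0,0,0],[1,-23.4,27.3,0,0,0,0],[1,0,0,0,0,0,0]])

```text
t: 5.85
eef_pos: [0.5089, 0.1002, 0.1271]
ee_rot: [-3.141, 0.0, -2.657]
force: [0.4, -0.4, -0.1]
width: 0.0303
gripper_force: 12.0
```

```bash
python3 -c "
from h import *
f,_=look('top',save='t2.png')
g,_=look('side',['drawer_in','stud'])
a=ch(-94,-70)
plan((*a,56,-152.4))
A=f['color'][170:310,140:330,::-1];B=g['color'][60:220,150:340,::-1]
cv2.imwrite('pics/c2.png',np.vstack([cv2.resize(A,(380,280)),cv2.resize(B,(380,320))]))"
```

```text
side drawer_in w [479. 162.  39.] c0.65 px [231. 150.] rgb [81 78 75]
side stud w [475. 162.  38.] c0.97 px [230. 150.] rgb [80 77 75]
t 6.0 at [506.7  94.9 127.1] rpy [ 1.800e+02 -1.000e-01 -1.525e+02] w 0.0303 gf 12.0 F [-0.2 -0.2  0.4]
 -> [ 509.   95.   56. -152.] turn 1 x [ 0.01 -0.12 -0.07] shift 3 x [-0.8 -0.2 23.7]
```

View pics/c2.png

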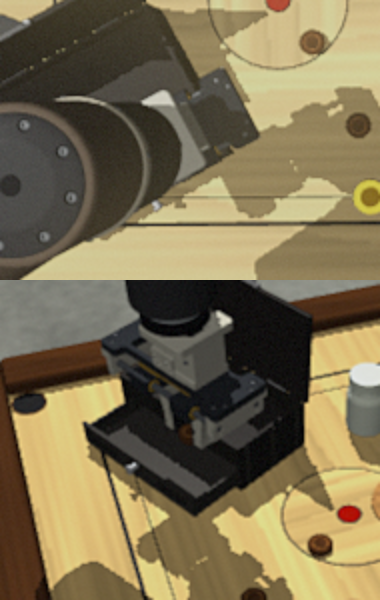

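The man is held and hovers over the drawer's right end, the stud at about (216,153) in the side view. I go 18 mm further in so the finger clears the drawer wall, then release.

>>> servo_tool(deltas=[[1,-2,18,0,0,0,0],[1,0,0,24,0,0,0],[1,0,0,24,0,0,0],[1,0,0,23,0,0,0],[1,0,0,0,0,0,0],[-0.1,0,0,0,0,0,0],[-0.1,0,0,0,0,0,0],[-0.1,0,0,0,0,0,0],[-0.1,0,0,-25,0,0,0],[-0.1,0,0,-25,0,0,0],[-0.1,0,0,-25,0,0,0],[-0.8,0,0,0,0,0,0]])

```text
t: 7.05
eef_pos: [0.5043, 0.1137, 0.1385]
ee_rot: [-3.141, 0.01, -2.66]
force: [0.9, 0.0, -0.0]
width: 0.0509
gripper_force: 0.0
```

```bash
python3 -c "
from h import *
look('top',['man1','striker'],None,.1)
f,_=look('side',['man1','striker'],None,.1)
plan((525,-97,90,-152.4),(525,-97,33,-152.4))
cv2.imwrite('pics/c3.png',cv2.resize(f['color'][60:260,150:400,::-1],(750,600)))"
```

```text
top man1 w [ 628. -147.   36.] c0.69 px [340. 188.] rgb [197 171 123]
top man1 w [ 644. -505.   12.] c0.66 px [486. 181.] rgb [ 18 165 159]
top man1 w [629. -45.  37.] c0.48 px [298. 188.] rgb [136 102  66]
top man1 w [467. 109.  70.] c0.29 px [230. 258.] rgb [139 137 122]
top striker w [ 443. -109.   44.] c0.80 px [325. 266.] rgb [136 109  31]
side man1 w [ 641. -512.    5.] c0.74 px [402. 378.] rgb [  0 151 147]
side man1 w [ 525. -101.   37.] c0.64 px [277. 221.] rgb [47 28 14]
side man1 w [626. -52.  40.] c0.63 px [312. 194.] rgb [88 54 29]
side man1 w [631. 214. 178.] c0.46 px [279.  82.] rgb [15 14 15]
side man1 w [503. 107.  48.] c0.40 px [245. 159.] rgb [84 50 26]
side striker w [ 436. -114.   39.] c0.48 px [241. 235.] rgb [101  72   0]
side striker w [630. 215. 178.] c0.31 px [279.  82.] rgb [16 15 18]
side striker w [592. 179.  77.] c0.22 px [270. 125.] rgb [16 13 13]
t 7.3 at [500.6 112.1 131.7] rpy [ 1.800e+02 -1.000e-01 -1.525e+02] w 0.0734 gf 0.0 F [-0.6  0.1  0.2]
 -> [ 525.  -97.   90. -152.] turn 1 x [ 0.   -0.05 -0.08] shift 7 x [ 10.7 -28.1   6. ]
 -> [ 525.  -97.   33. -152.] turn 0 x [0. 0. 0.] shift 2 x [ 0.  -0.  28.5]
```

View pics/c3.png

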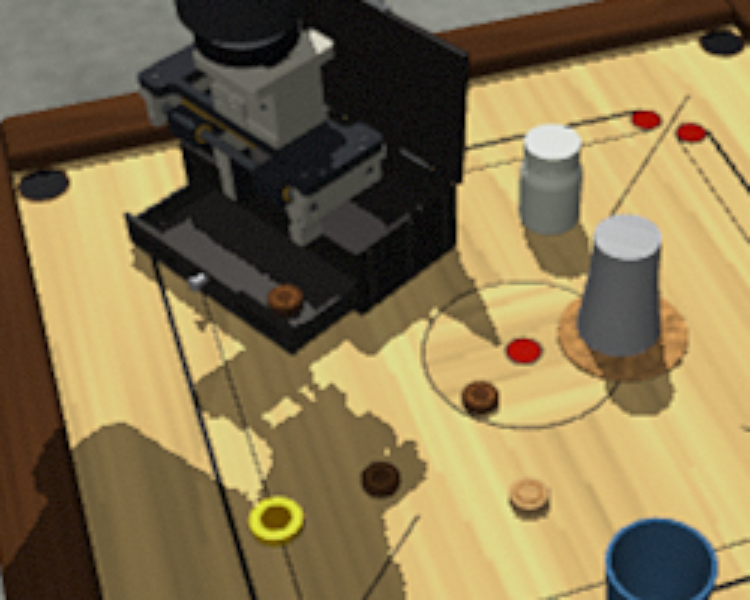

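The man lies in the drawer, (285,298) in the crop; the others and the striker are unmoved. Next: the dark man at (525,-98).

>>> servo_tool(deltas=[[-0.6,10.7,-28.2,6,0,0,0],[-0.6,10.7,-28.2,6,0,0,0],[-0.6,10.7,-28.2,6,0,0,0],[-0.6,10.7,-28.2,6,0,0,0],[-0.6,10.7,-28.2,6,0,0,0],[-0.6,10.7,-28.2,6,0,0,0],[-0.6,10.7,-28.2,6,0,0,0],[-0.6,0,0,0,0,0,0],[-0.6,0,0,28.5,0,0,0],[-0.6,0,0,28.5,0,0,0],[-0.6,0,0,0,0,0,0],[1,0,0,0,0,0,0],[1,0,0,0,0,0,0],[1,0,0,0,0,0,0],[1,0,0,0,0,0,0],[1,0,0,0,0,0,0],[1,0,0,0,0,0,0],[1,0,0,-30,0,0,0],[1,0,0,-30,0,0,0],[1,0,0,-30,0,0,0]])

```text
t: 9.02
eef_pos: [0.5253, -0.0974, 0.124]
ee_rot: [3.141, -0.001, -2.661]
force: [0.8, -0.2, -0.6]
width: 0.0156
gripper_force: 0.0
```

```bash
python3 -c "
from h import *
a=ch(-94,0);print(a)
plan((*a,120,-152.4),(*a,56,-152.4))"
```

```text
[476.69686355 157.4501727 ]
t 9.0 at [525.3 -97.4 124. ] rpy [ 1.800e+02 -1.000e-01 -1.525e+02] w 0.0156 gf 0.0 F [ 0.8 -0.2 -0.6]
 -> [ 477.  157.  120. -152.] turn 1 x [ 0.02 -0.08 -0.07] shift 8 x [-9.4 31.   0.5]
 -> [ 477.  157.   56. -152.] turn 0 x [0. 0. 0.] shift 2 x [ 0. -0. 32.]
```

```bash
python3 -c "
from h import *
look('top',['man1','striker'],None,.1)
f,_=look('side',['man1','striker'],None,.1)
plan((525,-97,33,-152.4))
cv2.imwrite('pics/c4.png',cv2.resize(f['color'][110:330,180:430,::-1],(680,600)))"
```

```text
top man1 w [ 670. -295.   68.] c0.56 px [404. 169.] rgb [ 61  88 109]
top man1 w [ 642. -504.   13.] c0.55 px [486. 182.] rgb [ 31 179 174]
top man1 w [626. -37.  39.] c0.45 px [294. 189.] rgb [124  91  61]
side man1 w [ 645. -512.    3.] c0.74 px [403. 378.] rgb [  0 164 164]
side man1 w [ 624. -156.   36.] c0.70 px [326. 228.] rgb [176 128  75]
side man1 w [625. -55.  38.] c0.65 px [312. 195.] rgb [73 43 16]
side man1 w [506. 106.  47.] c0.56 px [246. 160.] rgb [38 39 40]
side man1 w [ 525. -101.   36.] c0.50 px [278. 221.] rgb [87 51 28]
side striker w [ 440. -113.   41.] c0.55 px [242. 234.] rgb [223 186   4]
t 9.3 at [525.2 -97.3 122.5] rpy [ 180.    -0.  -152.5] w 0.0004 gf 0.0 F [-0.5  0.3 -1.4]
 -> [ 525.  -97.   33. -152.] turn 1 x [ 0.03 -0.04 -0.09] shift 3 x [ 0.   0.1 29.8]
```

View pics/c4.png

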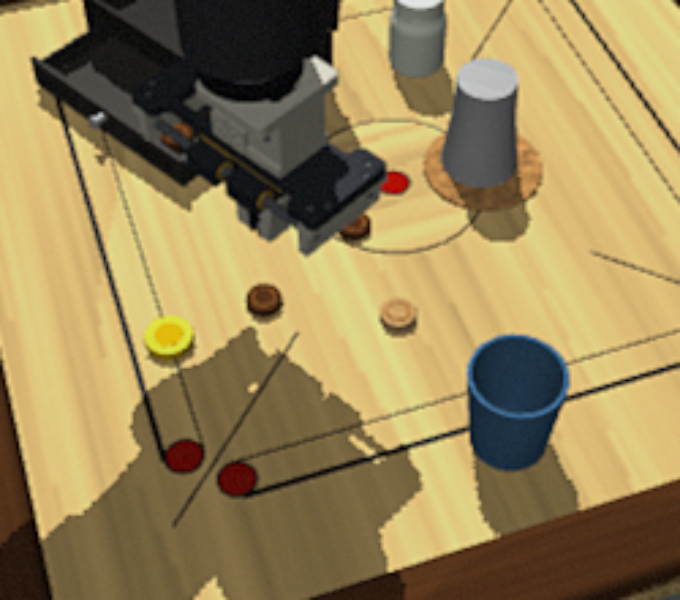

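The man is still at (264,300) in the crop; the fingers simply had not closed yet when I lifted. Retrying with less opening and a longer wait.

>>> servo_tool(deltas=[[-0.25,0,0,0,0,0,0],[-0.25,0,0,0,0,0,0],[-0.25,0,0,0,0,0,0],[-0.25,0,0,0,0,0,0],[-0.25,0,0,0,0,0,0],[-0.25,0,0,30,0,0,0],[-0.25,0,0,30,0,0,0],[-0.25,0,0,30,0,0,0],[-0.25,0,0,0,0,0,0],[1,0,0,0,0,0,0],[1,0,0,0,0,0,0],[1,0,0,0,0,0,0],[1,0,0,0,0,0,0],[1,0,0,0,0,0,0],[1,0,0,0,0,0,0],[1,0,0,0,0,0,0],[1,0,0,-30,0,0,0],[1,0,0,-30,0,0,0],[1,0,0,-30,0,0,0],[1,0,0,0,0,0,0]])

```text
t: 10.98
eef_pos: [0.5294, -0.0973, 0.1291]
ee_rot: [-3.137, 0.008, -2.66]
force: [1.5, 0.2, 0.0]
width: 0.0302
gripper_force: 12.0
```

>>> servo_tool(deltas=[[1,-9.1,31,1,0,0,0],[1,-9.1,31,1,0,0,0],[1,-9.1,31,1,0,0,0],[1,-9.1,31,1,0,0,0],[1,-9.1,31,1,0,0,0],[1,-9.1,31,1,0,0,0],[1,-9.1,31,1,0,0,0],[1,-9.1,31,1,0,0,0],[1,0,0,0,0,0,0],[1,0,0,30,0,0,0],[1,0,0,30,0,0,0],[1,0,0,0,0,0,0],[-0.1,0,0,0,0,0,0],[-0.1,0,0,0,0,0,0],[-0.1,0,0,0,0,0,0],[-0.1,0,0,-30,0,0,0],[-0.1,0,0,-30,0,0,0],[-0.2,0,0,0,0,0,0]])

```text
t: 12.48
eef_pos: [0.4794, 0.1581, 0.122]
ee_rot: [3.141, 0.01, -2.66]
force: [1.1, 1.2, 1.0]
width: 0.0504
gripper_force: 0.0
```

```bash
python3 -c "
from h import *
look('top',['man1','striker'],None,.1)
f,_=look('side',['man1','striker'],None,.1)
plan((625,-44,100,-152.4),(625,-44,33,-152.4))"
```

```text
top man1 w [626. -42.  43.] c0.52 px [296. 189.] rgb [118  88  55]
top man1 w [ 645. -503.   12.] c0.48 px [485. 181.] rgb [ 15 165 160]
top striker w [ 440. -109.   38.] c0.53 px [325. 267.] rgb [139 111  39]
side man1 w [625. -46.  36.] c0.54 px [311. 193.] rgb [85 50 25]
side man1 w [ 644. -512.    7.] c0.49 px [403. 377.] rgb [  0 164 165]
side man1 w [ 624. -153.   38.] c0.42 px [326. 226.] rgb [213 167 107]
side man1 w [629. 238. 252.] c0.29 px [274.  51.] rgb [87 90 90]
side striker w [ 436. -116.   40.] c0.68 px [241. 235.] rgb [94 62  0]
t 12.8 at [475.5 155.9 114.9] rpy [ 180.    -0.  -152.5] w 0.0526 gf 0.0 F [0.1 0.2 1. ]
 -> [ 625.  -44.  100. -152.] turn 1 x [ 0.   -0.03 -0.08] shift 8 x [ -5.  -30.8   1.9]
 -> [ 625.  -44.   33. -152.] turn 0 x [0. 0. 0.] shift 3 x [ 0.  -0.  22.3]
```

>>> servo_tool(deltas=[[-0.2,-5,-30.8,0,0,0,0],[-0.2,-5,-30.8,0,0,0,0],[-0.2,-5,-30.8,0,0,0,0],[-0.2,-5,-30.8,0,0,0,0],[-0.2,-5,-30.8,4,0,0,0],[-0.2,-5,-30.8,4,0,0,0],[-0.2,-5,-30.8,4,0,0,0],[-0.2,-5,-30.8,4,0,0,0],[-0.2,0,0,22,0,0,0],[-0.2,0,0,22,0,0,0],[-0.2,0,0,22,0,0,0],[-0.2,0,0,0,0,0,0],[1,0,0,0,0,0,0],[1,0,0,0,0,0,0],[1,0,0,0,0,0,0],[1,0,0,0,0,0,0],[1,0,0,0,0,0,0],[1,0,0,0,0,0,0],[1,0,0,0,0,0,0],[1,0,0,-5,0,0,0]])

```text
t: 14.45
eef_pos: [0.6245, -0.0438, 0.0375]
ee_rot: [3.141, -0.001, -2.661]
force: [0.3, -0.2, -0.3]
width: 0.0301
gripper_force: 12.0
```

```bash
python3 -c "
from h import *
a=ch(-94,52)
p=arm.get_state()['eef_pos']*1000
plan((*p[:2],130,-152.4),(*ch(-94,-60),130,-152.4),(*a,120,-152.4),(*a,56,-152.4))"
```

```text
t 14.4 at [624.5 -43.8  37.5] rpy [ 1.800e+02 -1.000e-01 -1.525e+02] w 0.0301 gf 12.0 F [ 0.3 -0.2 -0.3]
 -> [ 624.  -44.  130. -152.] turn 1 x [ 0.03 -0.08 -0.08] shift 3 x [  0.    0.  -30.8]
 -> [ 504.  104.  130. -152.] turn 0 x [0. 0. 0.] shift 6 x [ 6.3 31.1  0. ]
 -> [ 453.  204.  120. -152.] turn 0 x [0. 0. 0.] shift 4 x [ 0.  28.   2.5]
 -> [ 453.  204.   56. -152.] turn 0 x [0. 0. 0.] shift 2 x [ 0. -0. 32.]
```

>>> servo_tool(deltas=[[1,0,0,-31,0,0,0],[1,0,0,-31,0,0,0],[1,0,0,-31,0,0,0],[1,6.3,31.1,0,0,0,0],[1,6.3,31.1,0,0,0,0],[1,6.3,31.1,0,0,0,0],[1,6.3,31.1,0,0,0,0],[1,6.3,31.1,0,0,0,0],[1,6.3,31.1,0,0,0,0],[1,0,28,2.5,0,0,0],[1,0,28,2.5,0,0,0],[1,0,28,2.5,0,0,0],[1,0,28,2.5,0,0,0],[1,0,0,30,0,0,0],[1,0,0,33,0,0,0],[1,0,0,0,0,0,0],[-0.1,0,0,0,0,0,0],[-0.1,0,0,0,0,0,0],[-0.1,0,0,0,0,0,0],[-0.1,0,0,-5,0,0,0]])

```text
t: 16.12
eef_pos: [0.4542, 0.2036, 0.0642]
ee_rot: [3.141, 0.001, -2.662]
force: [-0.5, -0.4, -1.2]
width: 0.0471
gripper_force: 0.0
```

```bash
python3 -c "
from h import *
look('top',['man1','striker'],None,.1)
f,_=look('side',['man1','striker'],None,.1)
p=arm.get_state()['eef_pos']*1000
plan((*p[:2],120,-152.4),(*ch(-94,-60),120,-152.4),(626,-150,100,-152.4),(626,-150,33,-152.4))"
```

```text
top man1 w [ 643. -501.   13.] c0.63 px [484. 181.] rgb [ 18 167 163]
top man1 w [ 629. -145.   39.] c0.57 px [339. 188.] rgb [193 163 115]
top man1 w [504. 114.  52.] c0.53 px [230. 241.] rgb [92 66 36]
top man1 w [577. 204.  72.] c0.37 px [189. 211.] rgb [56 51 48]
top striker w [ 441. -109.   40.] c0.66 px [325. 267.] rgb [135 109  38]
side man1 w [453. 187.  46.] c0.60 px [219. 144.] rgb [43 27 18]
side man1 w [503. 107.  45.] c0.58 px [245. 160.] rgb [35 20 10]
side man1 w [ 644. -511.    8.] c0.56 px [403. 376.] rgb [  0 159 157]
side man1 w [ 623. -154.   38.] c0.54 px [326. 226.] rgb [197 150  92]
side man1 w [475. 149.  47.] c0.53 px [230. 151.] rgb [54 32 15]
side striker w [485. 147.  37.] c0.67 px [235. 154.] rgb [36 17  7]
side striker w [ 439. -113.   40.] c0.56 px [242. 234.] rgb [106  77   0]
t 16.4 at [453.8 203.6  63.6] rpy [ 180.     0.  -152.5] w 0.0481 gf 0.0 F [-0.7  0.4 -0.4]
 -> [ 454.  204.  120. -152.] turn 1 x [ 0.02  0.04 -0.08] shift 2 x [  0.    0.  -28.2]
 -> [ 504.  104.  120. -152.] turn 0 x [0. 0. 0.] shift 4 x [  0.3 -27.9  -0. ]
 -> [ 626. -150.  100. -152.] turn 0 x [0. 0. 0.] shift 9 x [  1.1 -31.3   2.2]
 -> [ 626. -150.   33. -152.] turn 0 x [0. 0. 0.] shift 3 x [ 0.  -0.  22.3]
```

>>> servo_tool(deltas=[[-0.2,0,0,-28,0,0,0],[-0.2,0,0,-28,0,0,0],[-0.2,1,-35.8,0,0,0,0],[-0.2,1,-35.8,0,0,0,0],[-0.2,1,-35.8,0,0,0,0],[-0.2,1,-35.8,0,0,0,0],[-0.2,1,-35.8,0,0,0,0],[-0.2,1,-35.8,0,0,0,0],[-0.2,1,-35.8,4,0,0,0],[-0.2,1,-35.8,4,0,0,0],[-0.2,1,-35.8,4,0,0,0],[-0.2,1,-35.8,4,0,0,0],[-0.2,1,-35.8,4,0,0,0],[-0.2,0,0,0,0,0,0]])

```text
t: 17.58
eef_pos: [0.6272, -0.1557, 0.0975]
ee_rot: [-3.141, -0.002, -2.665]
force: [0.3, 0.6, 0.4]
width: 0.0526
gripper_force: 0.0
```

```bash
python3 -c "
from h import *
f,_=look('side',['man1'],None,.2)
a=ch(-94,-26)
plan((626,-150,33,-152.4),(626,-150,130,-152.4),(*a,130,-152.4),(*a,60,-152.4))"
```

```text
side man1 w [ 641. -511.    7.] c0.62 px [401. 377.] rgb [  0 174 171]
side man1 w [477. 147.  48.] c0.45 px [231. 151.] rgb [117  73  38]
side man1 w [505. 106.  48.] c0.44 px [246. 159.] rgb [87 51 26]
side man1 w [ 625. -152.   41.] c0.42 px [326. 225.] rgb [225 179 115]
t 17.7 at [ 625.6 -152.3   98. ] rpy [ 1.800e+02 -1.000e-01 -1.526e+02] w 0.0528 gf 0.0 F [-0.2  0.5 -0.1]
 -> [ 626. -150.   33. -152.] turn 1 x [ 0.05 -0.09 -0.23] shift 2 x [-0.7  0.9 32.5]
 -> [ 626. -150.  130. -152.] turn 0 x [0. 0. 0.] shift 3 x [  0.    0.  -32.3]
 -> [ 489.  134.  130. -152.] turn 0 x [0. 0. 0.] shift 10 x [-1.  31.6  0. ]
 -> [ 489.  134.   60. -152.] turn 0 x [0. 0. 0.] shift 3 x [ 0.  -0.  23.3]
```

>>> servo_tool(deltas=[[-0.2,-1,1,32.5,0,0,0],[-0.2,0,0,32,0,0,0],[-0.2,0,0,0,0,0,0],[1,0,0,0,0,0,0],[1,0,0,0,0,0,0],[1,0,0,0,0,0,0],[1,0,0,0,0,0,0],[1,0,0,0,0,0,0],[1,0,0,0,0,0,0],[1,0,0,0,0,0,0],[1,0,0,-32,0,0,0],[1,0,0,-32,0,0,0],[1,0,0,-32,0,0,0],[1,0,0,0,0,0,0]])

```text
t: 18.85
eef_pos: [0.63, -0.1501, 0.1379]
ee_rot: [-3.136, 0.008, -2.66]
force: [1.4, -0.7, 0.7]
width: 0.0299
gripper_force: 12.0
```

>>> servo_tool(deltas=[[1,-1,31.6,0,0,0,0],[1,-1,31.6,0,0,0,0],[1,-1,31.6,0,0,0,0],[1,-1,31.6,0,0,0,0],[1,-1,31.6,0,0,0,0],[1,-1,31.6,0,0,0,0],[1,-1,31.6,0,0,0,0],[1,-1,31.6,0,0,0,0],[1,-1,31.6,0,0,0,0],[1,-1,31.6,0,0,0,0],[1,0,0,0,0,0,0]])

```text
t: 19.77
eef_pos: [0.4878, 0.1388, 0.1309]
ee_rot: [3.141, 0.001, -2.658]
force: [0.4, 0.0, 0.1]
width: 0.0301
gripper_force: 12.0
```

```bash
python3 -c "
from h import *
f,_=look('side',['man1','striker'],None,.2)
a=ch(-94,-26)
plan((*a,60,-152.4),(*a,130,-152.4))"
```

```text
side man1 w [455. 190.  45.] c0.63 px [219. 143.] rgb [78 50 27]
side man1 w [482. 132. 134.] c0.57 px [230. 129.] rgb [94 73 45]
side man1 w [501. 106.  46.] c0.54 px [244. 160.] rgb [93 57 28]
side man1 w [ 644. -511.    5.] c0.50 px [403. 377.] rgb [  0 162 159]
side man1 w [476. 147.  46.] c0.39 px [231. 152.] rgb [125  75  36]
side striker w [ 441. -115.   40.] c0.73 px [243. 234.] rgb [103  75   0]
t 19.9 at [489.1 135.7 130.7] rpy [ 180.     0.  -152.4] w 0.0300 gf 12.0 F [-0.2 -0.7  0.2]
 -> [ 489.  134.   60. -152.] turn 1 x [0.   0.02 0.  ] shift 3 x [ 0.3 -0.3 23.6]
 -> [ 489.  134.  130. -152.] turn 0 x [0. 0. 0.] shift 3 x [  0.    0.  -23.3]
```

>>> servo_tool(deltas=[[1,0,0,24,0,0,0],[1,0,0,24,0,0,0],[1,0,0,24,0,0,0],[1,0,0,0,0,0,0],[-0.1,0,0,0,0,0,0],[-0.1,0,0,0,0,0,0],[-0.1,0,0,0,0,0,0],[-0.1,0,0,-25,0,0,0],[-0.1,0,0,-25,0,0,0],[-0.4,0,0,-20,0,0,0],[-0.4,0,0,0,0,0,0]])

```text
t: 20.83
eef_pos: [0.492, 0.1369, 0.1343]
ee_rot: [3.141, 0.009, -2.66]
force: [-0.2, 0.0, -0.0]
width: 0.0564
gripper_force: 0.0
```

```bash
python3 -c "
from h import *
look('top',['striker'],None,.2)
look('side',['man1','striker'],'s5.png',.2)
plan((440,-110,100,-152.4),(440,-110,33,-152.4),(440,-110,150,-152.4),(*ch(-15,0),160,-152.4),(*ch(-15,0),95,-152.4))"
```

```text
top striker w [ 443. -110.   37.] c0.66 px [325. 266.] rgb [135 108  33]
side man1 w [754. 136.  84.] c0.69 px [334. 120.] rgb [125 130 119]
side man1 w [458. 195.  45.] c0.65 px [220. 142.] rgb [112  70  36]
side man1 w [ 644. -509.    6.] c0.57 px [402. 376.] rgb [  0 162 159]
side man1 w [489. 126.  55.] c0.51 px [238. 153.] rgb [202 153  95]
side man1 w [503. 104.  46.] c0.49 px [246. 161.] rgb [80 46 22]
side striker w [ 439. -115.   40.] c0.61 px [242. 234.] rgb [104  74   0]
side striker w [478. 173.  40.] c0.60 px [230. 147.] rgb [77 61 53]
side striker w [ 663. -284.   84.] c0.49 px [367. 255.] rgb [31 50 70]
t 21.1 at [488.8 135.2 128.5] rpy [ 180.    -0.  -152.5] w 0.0610 gf 0.0 F [-0.1 -0.2 -0.2]
 -> [ 440. -110.  100. -152.] turn 1 x [ 0.01 -0.02 -0.08] shift 8 x [ 19.6 -24.3   3.6]
 -> [ 440. -110.   33. -152.] turn 0 x [0. 0. 0.] shift 3 x [ 0.  -0.  22.3]
 -> [ 440. -110.  150. -152.] turn 0 x [0. 0. 0.] shift 4 x [  0.    0.  -29.2]
 -> [ 547.  194.  160. -152.] turn 0 x [0. 0. 0.] shift 10 x [-23.5  22.   -1. ]
 -> [ 547.  194.   95. -152.] turn 0 x [0. 0. 0.] shift 2 x [ 0.  -0.  32.5]
```

>>> servo_tool(deltas=[[-0.45,19.6,-24.4,0,0,0,0],[-0.45,19.6,-24.4,0,0,0,0],[-0.45,19.6,-24.4,3,0,0,0],[-0.45,19.6,-24.4,3,0,0,0],[-0.45,19.6,-24.4,5,0,0,0],[-0.45,19.6,-24.4,5,0,0,0],[-0.45,19.6,-24.4,6,0,0,0],[-0.45,19.6,-24.4,6,0,0,0],[-0.45,0,0,22,0,0,0],[-0.45,0,0,22,0,0,0],[-0.45,0,0,23,0,0,0],[-0.45,0,0,0,0,0,0],[1,0,0,0,0,0,0],[1,0,0,0,0,0,0],[1,0,0,0,0,0,0],[1,0,0,0,0,0,0],[1,0,0,0,0,0,0],[1,0,0,0,0,0,0],[1,0,0,0,0,0,0],[1,0,0,-5,0,0,0]])

```text
t: 22.75
eef_pos: [0.4397, -0.1102, 0.0382]
ee_rot: [3.141, -0.001, -2.661]
force: [0.2, 0.2, 0.1]
width: 0.0404
gripper_force: 12.0
```

>>> servo_tool(deltas=[[1,0,0,-30,0,0,0],[1,0,0,-30,0,0,0],[1,0,0,-30,0,0,0],[1,0,0,-32,0,0,0],[1,-23.5,22,0,0,0,0],[1,-23.5,22,0,0,0,0],[1,-23.5,22,0,0,0,0],[1,-23.5,22,0,0,0,0],[1,-23.5,22,0,0,0,0],[1,-23.5,22,0,0,0,0],[1,-23.5,22,0,0,0,0],[1,-23.5,22,0,0,0,0],[1,-23.5,22,0,0,0,0],[1,-23.5,22,0,0,0,0],[1,0,0,0,0,0,0],[1,0,0,0,0,0,0]])

```text
t: 24.08
eef_pos: [0.5471, 0.195, 0.1604]
ee_rot: [-3.142, -0.001, -2.659]
force: [-1.1, -0.4, 0.5]
width: 0.0407
gripper_force: 12.0
```

```bash
python3 -c "
from h import *
look('side',['man1','striker'],'s6.png',.2)
plan((*ch(-15,0),92,-152.4))"
```

```text
side man1 w [ 646. -513.    7.] c0.61 px [404. 377.] rgb [  0 157 153]
side man1 w [471. 150.  47.] c0.53 px [229. 151.] rgb [107  64  32]
side man1 w [503. 104.  49.] c0.45 px [245. 160.] rgb [43 23 17]
side man1 w [560. 183.  70.] c0.22 px [258. 129.] rgb [64 62 59]
side striker w [541. 188. 165.] c0.52 px [247. 100.] rgb [129 106   0]
t 24.2 at [546.5 192.9 160.7] rpy [-180.    -0.  -152.5] w 0.0399 gf 12.0 F [-0.1 -0.9  0.5]
 -> [ 547.  194.   92. -152.] turn 1 x [-0.   -0.03 -0.09] shift 3 x [-0.2  0.3 22.9]
```

View pics/s6.png

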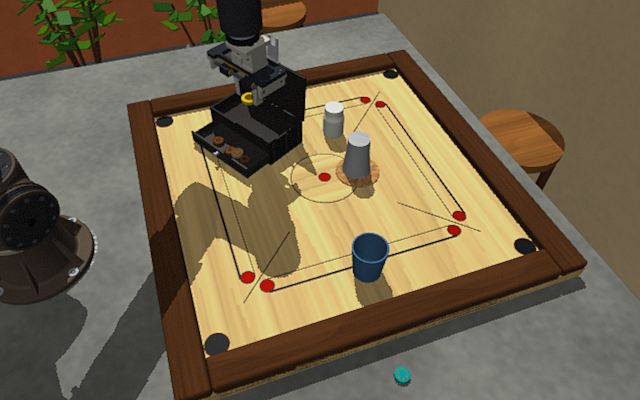

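The striker (250,98) is held over the well, four men lie in the drawer near (230,148), and the visible board is otherwise clear. Lowering and releasing.

>>> servo_tool(deltas=[[1,0,0,23,0,0,0],[1,0,0,23,0,0,0],[1,0,0,26,0,0,0],[1,0,0,0,0,0,0],[-0.3,0,0,0,0,0,0],[-0.3,0,0,0,0,0,0],[-0.3,0,0,0,0,0,0],[-0.3,0,0,-25,0,0,0],[-0.3,0,0,-25,0,0,0],[-0.3,0,0,-25,0,0,0],[1,0,0,0,0,0,0]])

```text
t: 25.15
eef_pos: [0.5501, 0.1951, 0.1708]
ee_rot: [3.141, 0.01, -2.66]
force: [0.2, 0.4, 1.6]
width: 0.0542
gripper_force: 0.0
```

```bash
python3 -c "
from h import *
look('side',['striker'],None,.2)
print(ch(-150,-15),ch(-160,0))
a=ch(-185,0)
plan((*ch(-100,0),160,-152.4),(*a,150,-152.4),(*a,53,-152.4))"
```

```text
side striker w [545. 187.  78.] c0.65 px [252. 127.] rgb [220 164   0]
side striker w [648. 185. 161.] c0.43 px [289.  93.] rgb [19 20 14]
[434.01890364 118.21254104] [418.20742732 126.87263438]
t 25.2 at [548.  194.3 166.4] rpy [ 180.     0.3 -152.5] w 0.0472 gf 0.0 F [ 0.1  0.  -0.1]
 -> [ 471.  155.  160. -152.] turn 1 x [ 0.05  0.29 -0.06] shift 3 x [28.7  0.1  2.1]
 -> [ 396.  115.  150. -152.] turn 0 x [0. 0. 0.] shift 3 x [28.3  0.   3.3]
 -> [ 396.  115.   53. -152.] turn 0 x [0. 0. 0.] shift 3 x [ 0.  -0.  32.3]
```

>>> servo_tool(deltas=[[1,31,0,2,0,0.2,0],[1,31,0,2,0,0,0],[1,31,0,3,0,0,0],[1,31,0,3,0,0,0],[1,31,0,3,0,0,0],[1,0,0,25,0,0,0],[1,0,0,25,0,0,0],[1,0,0,25,0,0,0],[1,0,0,26,0,0,0],[1,0,0,0,0,0,0]])

```text
t: 26.08
eef_pos: [0.4065, 0.1197, 0.0465]
ee_rot: [-3.141, -0.01, -2.662]
force: [-0.4, -0.2, -0.9]
width: 0.0005
gripper_force: 0.0
```

>>> servo_tool(deltas=[[1,-10,0,0,0,0,0],[1,-10,0,0,0,0,0],[1,-10,0,0,0,0,0],[1,-10,0,0,0,0,0],[1,0,0,0,0,0,0]])

```text
t: 26.5
eef_pos: [0.4478, 0.1422, 0.051]
ee_rot: [3.141, 0.0, -2.661]
force: [0.1, -0.4, -0.2]
width: 0.0012
gripper_force: 0.0
```

```bash
python3 -c "
from h import *
look('side',['striker','stud','man1'],'s7.png',.2)
plan((*ch(-84,0),52,-152.4))
f,_=look('top',save='t7.png');g,_=look('side')
cv2.imwrite('pics/c7.png',np.vstack([cv2.resize(f['color'][140:300,90:300,::-1],(420,300)),cv2.resize(g['color'][60:220,150:360,::-1],(420,300))]))"
```

```text
side striker w [549. 184.  80.] c0.51 px [254. 127.] rgb [220 166   0]
side striker w [748. 131.  86.] c0.42 px [333. 121.] rgb [129 133 121]
side stud w [523. 100.  43.] c0.87 px [254. 161.] rgb [86 83 82]
side stud w [547. 186.  79.] c0.43 px [253. 126.] rgb [221 165   0]
side man1 w [ 643. -508.    8.] c0.65 px [402. 375.] rgb [  0 162 159]
t 26.7 at [444.7 140.2  50.2] rpy [ 180.    -0.2 -152.5] w 0.0009 gf 0.0 F [-0.2  0.4  0.6]
 -> [ 486.  162.   52. -152.] turn 1 x [ 0.01 -0.18 -0.08] shift 2 x [-23.2   0.2  -0.9]
```

View pics/c7.png

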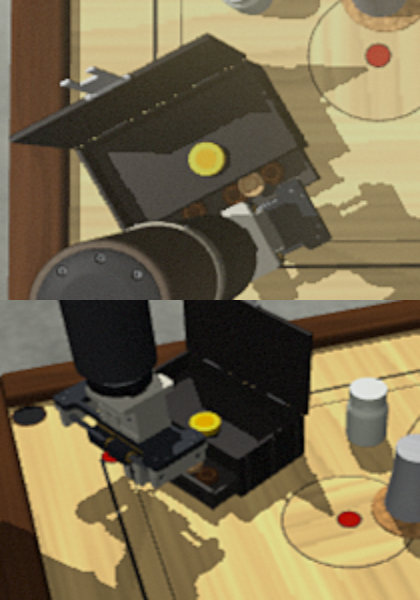

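The striker is in the well at (205,158) in the crop, and the drawer is moving in with the men, all low enough. Continuing.

>>> servo_tool(deltas=[[1,-8,0,0,0,0,0],[1,-8,0,0,0,0,0],[1,-8,0,0,0,0,0],[1,-8,0,0,0,0,0],[1,-5,0,0,0,0,0],[1,-4,0,0,0,0,0],[1,-3,0,0,0,0,0],[1,0,0,0,0,0,0],[1,0,0,0,0,0,0]])

```text
t: 27.55
eef_pos: [0.4842, 0.1608, 0.0498]
ee_rot: [-3.142, -0.003, -2.661]
force: [0.8, 0.6, 0.4]
width: 0.0006
gripper_force: 0.0
```

>>> servo_tool(deltas=[[1,-2,0,0,0,0,0],[1,-2,0,0,0,0,0],[1,-2,0,0,0,0,0],[1,0,0,0,0,0,0]])

```text
t: 27.88
eef_pos: [0.4871, 0.1621, 0.0494]
ee_rot: [-3.141, -0.008, -2.662]
force: [-8.1, -0.8, 5.5]
width: 0.0004
gripper_force: 4.0
```

>>> servo_tool(deltas=[[1,-2,0,0,0,0,0],[1,0,0,0,0,0,0],[1,0,0,0,0,0,0]])

```text
t: 28.13
eef_pos: [0.4872, 0.162, 0.0491]
ee_rot: [-3.141, -0.011, -2.662]
force: [-12.4, -3.4, 9.4]
width: 0.0002
gripper_force: 6.5
```

```bash
python3 -c "
from h import *
plan((*ch(-84,0),52,-152.4))"
```

```text
t 28.1 at [487.2 162.   49.1] rpy [-180.    -0.6 -152.5] w 0.0002 gf 6.5 F [-12.4  -3.4   9.4]
 -> [ 486.  162.   52. -152.] turn 1 x [-0.03 -0.62 -0.12] shift 1 x [ 1.4  0.9 -2.9]
```

>>> servo_tool(deltas=[[1,5,0,0,0,0,0],[1,10,0,0,0,0,0],[1,20,0,0,0,0,0],[1,0,0,-30,0,0,0],[1,0,0,-35,0,0,0],[1,0,-30,-35,0,0,0],[1,0,-30,-35,0,0,0],[1,0,-30,-30,0,0,0],[1,0,-30,0,0,0,0],[1,0,-30,0,0,0,0],[1,0,-30,0,0,0,0],[1,0,0,0,0,0,0]])

```text
t: 29.13
eef_pos: [0.5421, -0.009, 0.2078]
ee_rot: [-3.14, -0.002, -2.664]
force: [0.5, 0.7, 0.3]
width: 0.0005
gripper_force: 0.0
```

```bash
python3 -c "
from h import *
g,_=look('side',['clasp_tip','clasp_hinge','man1','stud'],None,.2);f,_=look('top',['clasp_tip','clasp_hinge'])
print(np.round(arm.get_state()['q'],2))
for l in (1.4,1.5,1.6,1.7,1.8):
  for y in (112,-112): print(l,y,np.round(proj(f,np.r_[ch(60-125*np.cos(l),y)/1000,.1+.125*np.sin(l)])),np.round(proj(g,np.r_[ch(60-125*np.cos(l),y)/1000,.1+.125*np.sin(l)])))
cv2.imwrite('pics/c8.png',np.hstack([cv2.resize(f['color'][130:290,80:270,::-1],(400,337)),cv2.resize(g['color'][30:190,170:360,::-1],(400,337))]))
c=lambda x,y:ch(x,y)
plan((*c(-110,-190),245,-62.4),(*c(125,-190),245,-62.4),(*c(125,-70),245,-62.4),(*c(125,-70),195,-62.4))"
```

```text
side clasp_tip w [542. 161.  72.] c0.41 px [254. 135.] rgb [42 38 39]
side clasp_hinge w [750. 136.  86.] c0.73 px [333. 120.] rgb [117 121 112]
side man1 w [ 646. -509.    9.] c0.51 px [403. 375.] rgb [  0 152 148]
side stud w [508. 173.  53.] c0.80 px [240. 140.] rgb [14 11 12]
top clasp_tip w [627. 247. 254.] c0.53 px [136. 183.] rgb [178 180 177]
top clasp_hinge w [626. 248. 253.] c0.70 px [136. 184.] rgb [141 141 139]
[ 0.35  0.15 -0.31  0.   -1.11 -1.44]
1.4 112 [106. 228.] [233.  51.]
1.4 -112 [208. 174.] [296.  87.]
1.5 112 [103. 222.] [236.  48.]
1.5 -112 [205. 168.] [300.  84.]
1.6 112 [100. 216.] [240.  46.]
1.6 -112 [202. 163.] [303.  82.]
1.7 112 [ 97. 211.] [244.  44.]
1.7 -112 [199. 157.] [307.  80.]
1.8 112 [ 95. 205.] [247.  43.]
1.8 -112 [196. 152.] [311.  78.]
t 29.5 at [540.3  -4.8 207.8] rpy [-180.    -0.2 -152.4] w 0.0005 gf 0.0 F [ 0.7 -0.7  0.3]
 -> [551. -18. 245. -62.] turn 13 x [ 0.01 -0.01 -6.92] shift 2 x [  8.3  -1.4 -18.6]
 -> [759.  91. 245. -62.] turn 0 x [0. 0. 0.] shift 8 x [  0.  -29.4  -0. ]
 -> [703. 197. 245. -62.] turn 0 x [0. 0. 0.] shift 4 x [-30.   0.   0.]
 -> [703. 197. 195. -62.] turn 0 x [0. 0. 0.] shift 2 x [ 0. -0. 25.]
```

View pics/c8.png

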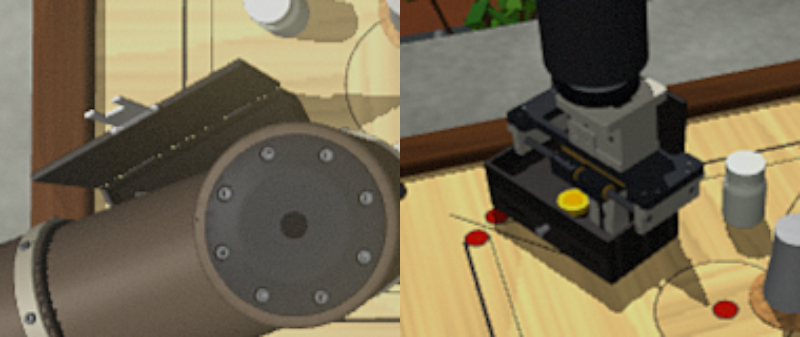

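The drawer sits flush with the stud at about (542,230) right half; the lid stands at about 1.65 rad with the clasp up. Turning the gripper 90° and going round behind the lid.

>>> servo_tool(deltas=[[1,0,0,0,0,0,-6.92],[1,0,0,0,0,0,-6.92],[1,0,0,0,0,0,-6.92],[1,0,0,0,0,0,-6.92],[1,0,0,0,0,0,-6.92],[1,0,0,0,0,0,-6.92],[1,0,0,0,0,0,-6.92],[1,0,0,0,0,0,-6.92],[1,0,0,0,0,0,-6.92],[1,0,0,0,0,0,-6.92],[1,0,0,0,0,0,-6.92],[1,0,0,0,0,0,-6.92],[1,0,0,0,0,0,-6.92],[1,8,-1.5,-18,0,0,0],[1,8,-1.5,-18,0,0,0]])

```text
t: 30.78
eef_pos: [0.5499, -0.0178, 0.2434]
ee_rot: [3.136, 0.001, -1.088]
force: [1.1, 0.9, 1.2]
width: 0.0007
gripper_force: 0.0
```

>>> servo_tool(deltas=[[1,0,-29.4,0,0,0,0],[1,0,-29.4,0,0,0,0],[1,0,-29.4,0,0,0,0],[1,0,-29.4,0,0,0,0],[1,0,-29.4,0,0,0,0],[1,0,-29.4,0,0,0,0],[1,0,-29.4,0,0,0,0],[1,0,-29.4,0,0,0,0],[1,-30,0,0,0,0,0],[1,-30,0,0,0,0,0],[1,-30,0,0,0,0,0],[1,-30,0,0,0,0,0],[1,0,0,0,0,0,0],[1,0,0,20,0,0,0],[1,0,0,25,0,0,0],[1,0,0,0,0,0,0]])

```text
t: 32.12
eef_pos: [0.7009, 0.197, 0.1926]
ee_rot: [3.131, 0.002, -1.09]
force: [-0.6, 0.2, -2.5]
width: 0.0007
gripper_force: 0.0
```

```bash
python3 -c "
from h import *
plan((*ch(60,-70),195,-62.4))
f,_=look('top');g,_=look('side',['man1'],None,.2)
cv2.imwrite('pics/c9.png',np.hstack([cv2.resize(f['color'][100:290,60:270,::-1],(400,362)),cv2.resize(g['color'][30:220,170:380,::-1],(400,362))]))
"
```

```text
t 32.1 at [700.9 197.  192.6] rpy [ 1.794e+02  1.000e-01 -6.250e+01] w 0.0007 gf 0.0 F [-0.6  0.2 -2.5]
 -> [646. 167. 195. -62.] turn 1 x [ 0.61  0.09 -0.06] shift 2 x [ 0.6 31.5 -1.2]
side man1 w [ 646. -512.    9.] c0.78 px [404. 376.] rgb [  0 158 157]
```

View pics/c9.png

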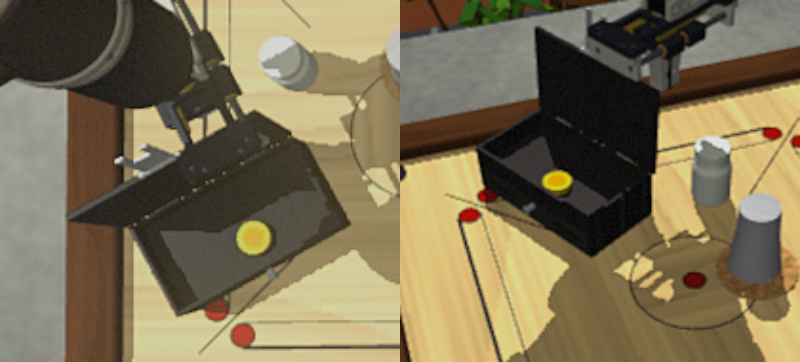

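Drawer home, the striker in the well, and the fingers just behind the lid's back face. Pushing the lid over.

>>> servo_tool(deltas=[[1,0,16,0,0,0,0],[1,0,16,0,0,0,0],[1,0,12.5,-1,0,0,0],[1,0,12.5,-1,0,0,0],[1,0,14,2,0,0,0],[1,0,14,2,0,0,0],[1,0,11,7.5,0,0,0],[1,0,11,7.5,0,0,0],[1,0,0,0,0,0,0]])

```text
t: 33.02
eef_pos: [0.6079, 0.1464, 0.1824]
ee_rot: [3.139, 0.0, -1.091]
force: [-0.7, -0.4, 0.2]
width: 0.0006
gripper_force: 0.0
```

>>> servo_tool(deltas=[[1,0,9,9.5,0,0,0],[1,0,9,9.5,0,0,0],[1,0,5.5,11.5,0,0,0],[1,0,5.5,11.5,0,0,0],[1,0,3,10,0,0,0],[1,0,3,9,0,0,0],[1,0,0,0,0,0,0]])

```text
t: 33.6
eef_pos: [0.577, 0.1305, 0.1191]
ee_rot: [3.136, 0.0, -1.091]
force: [-0.5, -0.1, -0.4]
width: 0.0004
gripper_force: 0.0
```

```bash
python3 -c "
from h import *
plan((*ch(-22,-70),108,-62.4))
f,_=look('top');g,_=look('side',['man1'],None,.2)
cv2.imwrite('pics/c10.png',np.hstack([cv2.resize(f['color'][100:290,60:270,::-1],(400,362)),cv2.resize(g['color'][30:220,170:380,::-1],(400,362))]))
"
```

```text
t 33.6 at [577.  130.5 119.1] rpy [179.7   0.  -62.5] w 0.0004 gf 0.0 F [-0.5 -0.1 -0.4]
 -> [573. 129. 108. -62.] turn 1 x [ 0.3   0.01 -0.13] shift 1 x [-0.3  4.4 11.1]
side man1 w [ 643. -508.    7.] c0.75 px [402. 375.] rgb [  0 153 152]
```

View pics/c10.png

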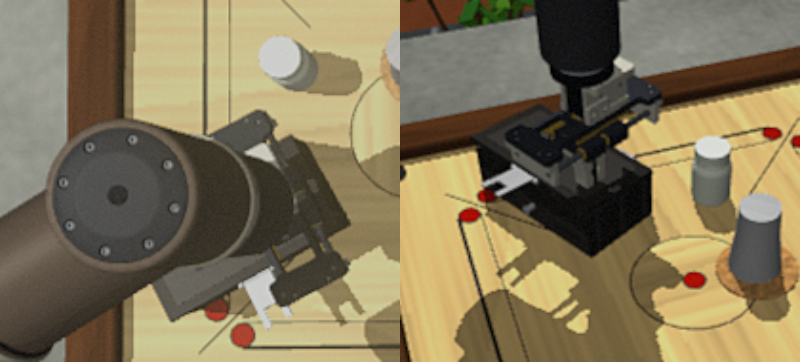

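The lid is nearly shut and the clasp sticks out in front. Pressing it down.

>>> servo_tool(deltas=[[1,0,2,5,0,0,0],[1,0,0,4,0,0,0],[1,0,0,3,0,0,0],[1,0,0,2,0,0,0],[1,0,0,0,0,0,0]])

```text
t: 34.17
eef_pos: [0.5759, 0.1299, 0.1081]
ee_rot: [3.139, -0.001, -1.09]
force: [-6.6, -0.6, 15.5]
width: 0.0002
gripper_force: 7.7
```

>>> servo_tool(deltas=[[1,0,0,-10,0,0,0],[1,0,0,-30,0,0,0],[1,0,0,-15,0,0,0],[1,0,0,0,0,0,0]])

```text
t: 34.5
eef_pos: [0.5781, 0.1308, 0.1654]
ee_rot: [-3.139, -0.001, -1.09]
force: [0.9, 0.4, 0.5]
width: 0.0004
gripper_force: 0.0
```

```bash
python3 -c "
from h import *
plan((*ch(-112,0),155,-62.4),(*ch(-112,0),75,-62.4))
look('side',['clasp_tip','clasp_hinge'],None,.2);look('top',['clasp_tip','clasp_hinge','man1'],None,.2)
print(ch(-67,0),ch(-126,0))"
```

```text
t 34.5 at [578.1 130.8 165.4] rpy [-179.9   -0.   -62.5] w 0.0004 gf 0.0 F [0.9 0.4 0.5]
 -> [461. 149. 155. -62.] turn 1 x [-0.14 -0.04 -0.07] shift 4 x [-17.7  23.9   2.6]
 -> [461. 149.  75. -62.] turn 0 x [0. 0. 0.] shift 3 x [ 0.  -0.  26.7]
side clasp_tip w [487. 159. 109.] c0.78 px [231. 129.] rgb [198 197 200]
side clasp_hinge w [481. 160. 111.] c0.51 px [229. 129.] rgb [192 193 196]
top clasp_tip w [474. 177. 109.] c0.53 px [196. 257.] rgb [211 211 209]
top clasp_hinge w [471. 174. 107.] c0.55 px [197. 258.] rgb [155 155 150]
top man1 w [ 643. -504.   13.] c0.42 px [486. 181.] rgb [ 19 160 155]
[500.62436019 169.95916565] [448.33834902 142.62469957]
```

>>> servo_tool(deltas=[[1,-17.7,24,2.5,0,0,0],[1,-17.7,24,2.5,0,0,0],[1,-17.7,24,2.5,0,0,0],[1,-17.7,24,2.5,0,0,0],[1,0,0,0,0,0,0],[1,0,0,0,0,0,0]])

```text
t: 35.35
eef_pos: [0.4569, 0.1485, 0.1516]
ee_rot: [3.138, 0.0, -1.089]
force: [1.4, 0.6, 0.4]
width: 0.0003
gripper_force: 0.0
```

```bash
python3 -c "
from h import *
plan((*ch(-112,0),75,-62.4))
f,_=look('top',['man1']);g,_=look('side',['man1'],None,.2)
cv2.imwrite('pics/c11.png',np.hstack([cv2.resize(f['color'][100:290,60:270,::-1],(400,362)),cv2.resize(g['color'][30:220,170:380,::-1],(400,362))]))
"
```

```text
t 35.4 at [456.9 148.5 151.6] rpy [179.8   0.  -62.4] w 0.0003 gf 0.0 F [1.4 0.6 0.4]
 -> [461. 149.  75. -62.] turn 1 x [ 0.21  0.   -0.  ] shift 3 x [ 0.4 -1.2 25.5]
top man1 w [ 643. -508.   15.] c0.52 px [487. 181.] rgb [ 35 162 159]
side man1 w [ 643. -511.    7.] c0.54 px [403. 377.] rgb [  0 153 151]
```

View pics/c11.png

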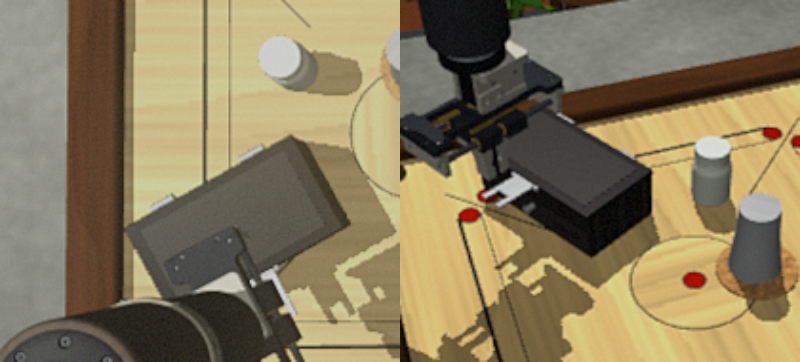

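Nothing lies behind the chest, the lid is shut, and the clasp sticks out beneath the fingers. Swinging it down.

>>> servo_tool(deltas=[[1,0,-3,20,0,0,0],[1,0,0,15,0,0,0],[1,0,0,10,0,0,0],[1,0,0,10,0,0,0],[1,0,0,10,0,0,0],[1,0,0,11,0,0,0],[1,0,0,0,0,0,0]])

```text
t: 36.13
eef_pos: [0.4601, 0.1488, 0.0735]
ee_rot: [3.134, -0.001, -1.092]
force: [-0.6, -1.1, 0.5]
width: 0.0005
gripper_force: 0.0
```

>>> servo_tool(deltas=[[1,0,-5,0,0,0,0],[1,0,-5,0,0,0,0],[1,0,-4,0,0,0,0],[1,0,-3,0,0,0,0],[1,0,0,0,0,0,0]])

```text
t: 36.55
eef_pos: [0.4765, 0.1581, 0.0759]
ee_rot: [3.139, 0.0, -1.091]
force: [0.2, 0.7, 0.1]
width: 0.0005
gripper_force: 0.0
```

```bash
python3 -c "
from h import *
plan((*ch(-89,0),75,-62.4))
look('side',['clasp_tip','clasp_hinge'],None,.2)"
```

```text
t 36.5 at [476.5 158.1  75.9] rpy [179.8   0.  -62.5] w 0.0005 gf 0.0 F [0.2 0.7 0.1]
 -> [481. 160.  75. -62.] turn 1 x [ 0.15  0.   -0.11] shift 1 x [ 0.6 -4.9  0.9]
side clasp_hinge w [501. 157.  86.] c0.60 px [238. 135.] rgb [90 92 90]
```

>>> servo_tool(deltas=[[1,0,-2,0,0,0,0],[1,0,-2,0,0,0,0],[1,0,-2,0,0,0,0],[1,0,-2,0,0,0,0],[1,0,0,0,0,0,0]])

```text
t: 37.12
eef_pos: [0.4829, 0.1614, 0.0754]
ee_rot: [3.138, -0.0, -1.091]
force: [-0.9, -1.0, -0.6]
width: 0.0006
gripper_force: 0.4
```

>>> servo_tool(deltas=[[1,0,-2,0,0,0,0],[1,0,-2,0,0,0,0],[1,0,0,0,0,0,0]])

```text
t: 37.37
eef_pos: [0.4839, 0.1618, 0.0748]
ee_rot: [3.133, -0.0, -1.092]
force: [-9.8, -3.0, 5.2]
width: 0.0005
gripper_force: 5.3
```

>>> servo_tool(deltas=[[1,0,-2,0,0,0,0],[1,0,0,0,0,0,0],[1,0,0,0,0,0,0]])

```text
t: 37.62
eef_pos: [0.4841, 0.1617, 0.0747]
ee_rot: [3.13, -0.0, -1.092]
force: [-17.3, -3.1, 10.1]
width: 0.0005
gripper_force: 8.7
```

>>> servo_tool(deltas=[[1,0,6,0,0,0,0],[1,0,15,0,0,0,0],[1,0,25,0,0,0,0],[1,0,20,-10,0,0,0],[1,0,0,-35,0,0,0],[1,30,0,-35,0,0,0],[1,35,0,-35,0,0,0],[1,35,0,0,0,0,0],[1,35,0,0,0,0,0],[1,35,0,0,0,0,0],[1,35,0,0,0,0,0],[1,0,0,0,0,0,0]])

```text
t: 38.62
eef_pos: [0.5232, -0.0446, 0.182]
ee_rot: [3.139, -0.002, -1.094]
force: [0.5, 1.0, 0.2]
width: 0.001
gripper_force: 0.0
```

```bash
python3 -c "
from h import *
plan()
f,_=look('top');g,_=look('side',['clasp_tip','stud'],None,.2)
cv2.imwrite('pics/c12.png',np.hstack([cv2.resize(f['color'][160:290,90:250,::-1],(400,325)),cv2.resize(g['color'][80:180,200:325,::-1],(400,325),interpolation=2)]))
"
```

```text
t 38.6 at [523.2 -44.6 182. ] rpy [ 1.799e+02 -1.000e-01 -6.270e+01] w 0.0010 gf 0.0 F [0.5 1.  0.2]
side stud w [473. 246.  58.] c0.68 px [221. 125.] rgb [20 20 18]
```

View pics/c12.png

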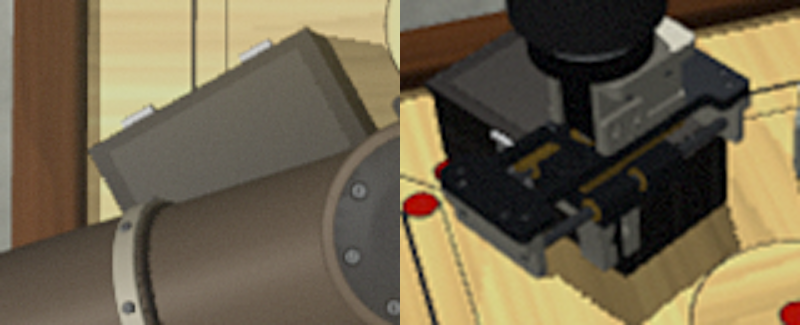

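The arm hides the front of the chest; moving it further off.

>>> servo_tool(deltas=[[1,33,20,0,0,0,0],[1,33,20,0,0,0,0],[1,33,20,0,0,0,0],[1,33,20,0,0,0,0],[1,33,20,0,0,0,0],[1,33,20,0,0,0,0],[1,33,20,0,0,0,0],[1,33,20,0,0,0,0],[1,0,0,0,0,0,0]])

```text
t: 39.57
eef_pos: [0.5003, -0.3527, 0.1823]
ee_rot: [3.138, -0.001, -1.093]
force: [1.1, 0.9, 0.4]
width: 0.0005
gripper_force: 0.0
```

```bash
python3 -c "
from h import *
plan()
f,_=look('top',['clasp_tip','clasp_hinge']);g,_=look('side',['clasp_tip','clasp_hinge','stud'],None,.2)
h=np.r_[ch(-67,0)/1000,.104]
for t in (0,.12,.3):
  p=np.r_[ch(-67-59*np.sin(t),0)/1000,.104-.059*np.cos(t)];print(t,proj(g,p),proj(f,p))
print(proj(g,h),proj(f,h))
cv2.imwrite('pics/c13.png',np.hstack([cv2.resize(f['color'][210:290,150:250,::-1],(400,320),interpolation=2),cv2.resize(g['color'][95:175,200:300,::-1],(400,320),interpolation=2)]))
"
```

```text
t 39.6 at [ 500.3 -352.7  182.3] rpy [ 1.798e+02 -1.000e-01 -6.260e+01] w 0.0005 gf 0.0 F [1.1 0.9 0.4]
top clasp_tip w [558. 206. 113.] c0.63 px [182. 219.] rgb [102  98  87]
side clasp_tip w [504. 170.  82.] c0.43 px [238. 133.] rgb [83 87 87]
side clasp_hinge w [500. 170.  82.] c0.54 px [237. 133.] rgb [87 86 87]
0 [238.35604624 144.26416271] [206.66561124 243.0034855 ]
0.12 [236.28011206 145.48662724] [208.00521067 245.65996921]
0.3 [233.13467152 146.83966683] [209.79984708 249.61771981]
[235.70615967 126.74617863] [199.55830773 244.58950503]
```

View pics/c13.png

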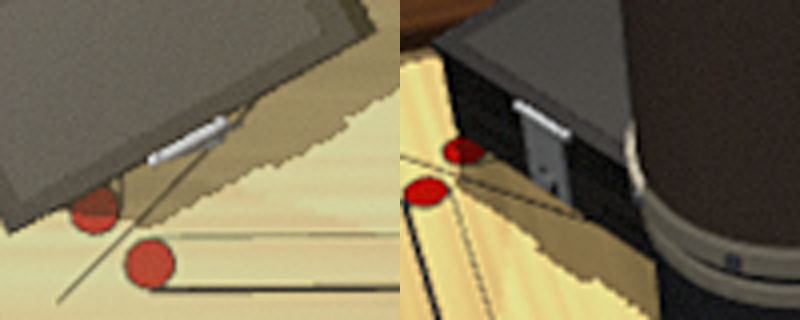

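The clasp hangs straight down over the stud: its prong tips are at about side pixel (238,145), against (238.4,144.3) predicted for 0 rad. The lid lies flat and the drawer is home. Handing in.

```bash
python3 -c "
from station import arm
print(arm.job_done())"
```

```text
the job is handed in; nothing more can be done
None
```

I handed the job in at about 40 s on the robot's clock, and no verdict came back: all four men found went in the drawer (home), the striker is in the well, the lid is shut, the clasp is down over the stud, and the cup, tumbler and jar were left alone; I viewed 15 pictures, one over the limit of 14.

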